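Spring check of a mirror mount at the microscopy bench

TASK

Two spring-backed tilt mounts stand on the bench; check the spring of the one that carries the round mirror. With the fingertips press down the round pad at its free corner until its upright needle stands between the two fins of its rider, without running the needle past the rider, hold it there for a good second, then let the plate spring all the way back up and come clear. Do not touch the needle or shift the rider, keep off the mount with the square mirror, and leave everything else standing where it is: nothing is picked up.

Things in the scene. Friction and masses are not known exactly. Their poses are not given: they have to be found in the camera images.
- mount: Fixed tilt mount to be checked, with the ROUND mirror (68 mm across). Base 170 x 160 x 12 mm. Origin on the table under it, z up. Own axes: hinge along x at y = +55 mm, 72 mm up; plate 118 x 130 x 8 mm (y +65 to -65), level at rest, press pad in its -x, -y corner, slim 20 mm spindle in its +x, -y corner. Upright scale board at x = +67, y -30 to +75 mm, 159 to 195 mm up; needle at x = +83 mm.
- mount_pad_top (a point): Centre of the top of that mount's round black press pad (32 mm across, 12 mm high), 88 mm above the table at rest, at (-45, -50) mm in the mount's x, y. It goes down with the plate, 105 mm from the hinge line: 10 mm of press is about 14 mm of needle. About 1.5 N starts it, about 6.5 N holds it at 0.3 rad; it springs back.
- mount_tip (a point): Top end of that mount's upright needle (5 mm wide), 145 mm above the hinge line, 217 mm above the table at rest. Fixed to the plate; swings towards the mount's own -y as the pad goes down. Not to be touched.
- mount_gap (a point): Middle of the 16 mm gap between the two fins (4 mm thick, 22 mm high) of the steel rider on the scale board, 217 mm above the table. Axes as the mount's: the needle is in the gap when its tip is at y = 0 in this frame; at rest the tip is at y = +20 to +42 mm.
- mount_plate (a joint): Tilt of the round-mirror mount's plate in rad: 0 at rest (level), grows as the pad is pressed, stop at 0.42. Needle travel along y is 145 mm x sin(tilt).
- mount_rider (a joint): Place of that rider in m along its board: 0 over the resting needle, growing towards the mount's -y; starts anywhere from 0.020 to 0.042 and stays put by friction. Not to be touched.
- spare: The other tilt mount, fixed, alike in every way and size but with a SQUARE mirror (60 mm). Leave it alone; origin and axes as for the first mount. The two change places from one start to the next.
- spare_plate (a joint): Tilt of the square-mirror mount's plate in rad, 0 at rest. Must stay at rest.
- vial: Small amber vial, 26 mm across, 42 mm high, standing near the -x side of the round-mirror mount; origin under its centre. Bystander.
- objective: Steel microscope objective, 30 mm across, 44 mm high, standing near the -x side of the square-mirror mount; origin under its centre. Bystander.
- driver: Screwdriver, 150 mm, lying on the table at the robot's right, outside the mounts. Bystander.
- dish: Shallow glass dish, 90 mm across, 16 mm high, beyond the mounts; origin under its centre. Bystander.
- slidebox: Grey slide box, 85 x 110 x 34 mm, at the left, outside the mounts; origin under its centre. Bystander.
- dropper: Amber dropper bottle, 36 mm across, 75 mm high, beyond the mounts; origin under its centre. Bystander.
- tube: Black extension ring, 42 mm across, 35 mm high, beyond the mounts; origin under its centre. Bystander.

How it is judged:
By the outcome, as a careful person would: the job done as asked, in the order asked, and still so for the second after the job is handed in, with the robot touching nothing.
It also fails if it takes over 42 s, if anything falls off the work surface, if the arm or the gripper's body presses on something with over 40 N, if the wrist force passes 120 N, or if a joint passes its speed limit or range.

ROBOT

A 6-joint arm with a two-finger parallel gripper is mounted at the origin on the work surface. World frame = base frame: x ahead of the robot, y to its left, z up, the work surface at z = 0. Lengths are in m, angles in rad, forces in N, time in s.
With the tool pointing down it reaches from about 0.4 to 0.825 m from the base axis. Payload 7 kg.
Tool frame: the origin (TCP) lies between the finger pads; the fingertips stand 25 mm ahead of it and the grasp point (between the pads) lies 6 mm ahead of it (arm.tip_extent is the z of the fingertips in the tool frame, in m); z points along the fingers, x is the direction in which the jaws open and shut, and the axes are right-handed (so a half turn about z gives the same grasp; the last joint's range is limited). The gripper opens to 88 mm and grips with 3 to 60 N. Pads are 19 mm wide; open, the fingers measure 130 mm over their backs; the gripper's body (78 mm by 193 mm) begins 47 mm behind the grasp point.
Start: joints at [-0.917, 0.359, 0.012, 0, -1.224, -0.288], TCP at [0.241, -0.63, 0.252] pointing down, gripper open.
Joint ranges: [-3.07, 3.07], [-1.43, 2.12], [-1.02, 1.25], [-3.03, 1.67], [-3.05, -0], [-3.03, 3.03]. Speed limits (rad/s): [2.39, 2.39, 3.01, 3.14, 3.14, 3.14].

INTERFACE

Orientations are given as [roll, pitch, yaw] about the fixed x, y, z axes, in that order (R = Rz(yaw) Ry(pitch) Rx(roll)).
In Python, from station import monitor, grab_frame, job_done, arm gives the robot as it stands.
- The arm moves only by the shell command python3 -m jog 'ROWS' [FORCE]. ROWS is JSON, a list that holds one entry, the list of rows, each a list of 7 numbers: the shift along the world's x, y, z in m, then the turn, a rotation vector about the world's x, y, z in rad, then the opening, from 0 (shut) to 1 (fully open). In form: [[[dx, dy, dz, ax, ay, az, claw], ...]]. A call has 1 to 20 rows; each row shifts and turns the commanded pose from where the row before left it; what a row does not reach is not made up. A row lasts 1/8 s, in which the tool goes at most 62.5 mm and 10.7 degrees, less where a joint would pass 70% of its speed; a pose out of reach is approached as far as the arm can. A call is refused whole if a number of a shift passes 0.0625 or a number of a turn 0.188, either way. A call with a gripper value outside its range is refused whole. The fingers move at their own pace and stop on an object; FORCE is the grip in N (left out, the last holds). Time passes only in rows, so rows that do not move let the fingers close. It gives the time, the measured TCP pose, the force and the opening at its end, in the units of the state.
- monitor.get_state(): the state, without advancing time (a new reading comes with each control period).
- grab_frame(name): name is "scene" or "top"; returns a dict with "pixels" (480x640x3 uint8, red, green, blue), "K" (3x3 intrinsics, pixels), "view" (4x4, takes a point from world to camera coordinates). Camera axes: x right, y down, z forward; pixel columns grow to the right and rows downward; lengths in m; the calibration is good to about 2 mm. A picture is of the moment at which its call begins. There is no depth.
- job_done(): hands the job in, once; it reports no verdict.
The state is a dict: "t": time; "q": joint angles; "qd": joint speeds; "joint_efforts": joint torques, N m; "eef_pos": TCP position; "ee_rot": TCP orientation; "force": force on the tool from outside, world axes, zero at the start; "moment": the same for the moment, N m; "width": finger opening in m.
Only numpy, scipy, OpenCV 4.12 (cv2) and the standard library are available. Lean on these libraries where they do the work, as an engineer would, in place of code of your own. Each camera call takes 0.05 s, during which the arm holds its last target.

## Working session

There is one attempt and no reset: what is moved stays moved. The work goes in short steps, Python scripts to look and compute and a shell command to move; the robot and the scene stay as the last step left them, time stands still between calls to the robot, and variables do not carry over. Pictures are saved under pics/ and viewed, and the job is handed in when it is done.

```bash
mkdir -p pics; ls
python3 - <<'E'
from station import monitor, grab_frame, arm
import cv2,numpy as np
print(monitor.get_state())
for n in("scene","top"):
    f=grab_frame(n); cv2.imwrite(f"pics/{n}0.png",f["pixels"][:,:,::-1]); np.savez(f"pics/{n}0.npz",**f); print(n,f["K"],f["view"])
E
```

```text
pics
{'t': 0.0, 'q': array([-9.16899070e-01,  3.59407708e-01,  1.10585995e-02, -3.38043020e-04,
       -1.22404798e+00, -2.88097879e-01]), 'qd': array([-0.00026325,  0.00078305,  0.00122266, -0.00121837, -0.00047589,
       -0.00137523]), 'joint_efforts': array([-3.81296617e-03, -5.82713270e+01,  2.93045175e+01,  6.99667767e+00,
        6.91859706e-03, -1.54348954e-04]), 'eef_pos': array([ 0.24126922, -0.62994841,  0.25061123]), 'ee_rot': array([-3.14144247e+00, -1.62508497e-03,  1.93648045e+00]), 'force': array([ 0.1817817 ,  0.41384543, -0.22549347]), 'moment': array([ 0.01083704,  0.03124249, -0.00080673]), 'width': 0.08761606368997837}
scene [[478.96979933   0.         316.36540784]
 [  0.         478.96979933 239.44925647]
 [  0.           0.           1.        ]] [[ 0.74447713  0.66749588  0.01424999 -0.48353018]
 [ 0.52207738 -0.56871857 -0.63560553 -0.20385044]
 [-0.41615984  0.48063338 -0.77188247  1.48226614]
 [ 0.          0.          0.          1.        ]]
top [[542.82278225   0.         320.4566459 ]
 [  0.         542.82278225 239.61877927]
 [  0.           0.           1.        ]] [[-0.0088682  -0.99983795  0.01566641  0.00647366]
 [-0.98478783  0.00601368 -0.17365703  0.61197558]
 [ 0.17353467 -0.01696812 -0.98468157  1.24297495]
 [ 0.          0.          0.          1.        ]]
```

View pics/scene0.png

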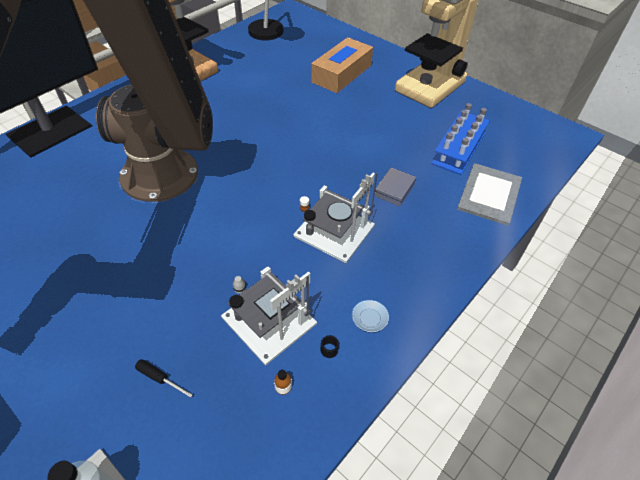

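View pics/top0.png

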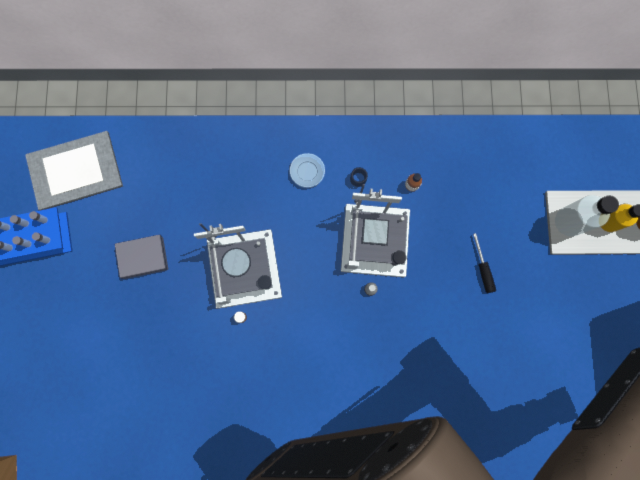

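The round-mirror mount is the left one: top view about (243,268), pad about (264,283); scene view about (337,220), pad about (310,215). I'll enlarge it.

Run:
```python
import cv2
a=cv2.imread("pics/top0.png")[205:335,180:310]; cv2.imwrite("pics/top0c.png",cv2.resize(a,None,fx=4.5,fy=4.5,interpolation=cv2.INTER_CUBIC))
a=cv2.imread("pics/scene0.png")[165:265,285:395]; cv2.imwrite("pics/scene0c.png",cv2.resize(a,None,fx=6,fy=6,interpolation=cv2.INTER_CUBIC)[:600])
```

```text
(no output)
```

View pics/top0c.png

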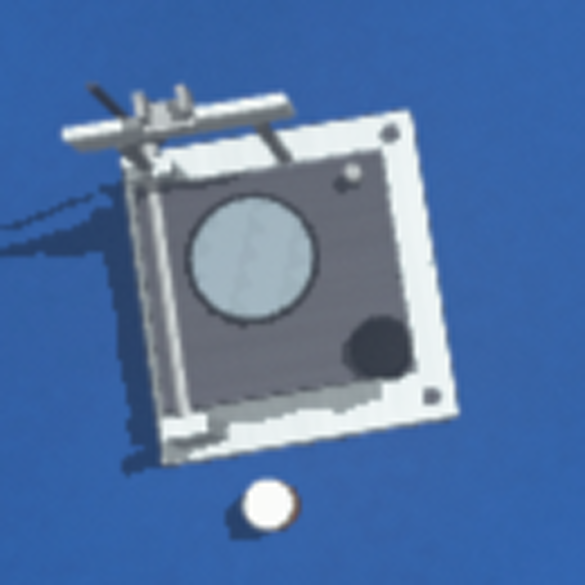

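View pics/scene0c.png

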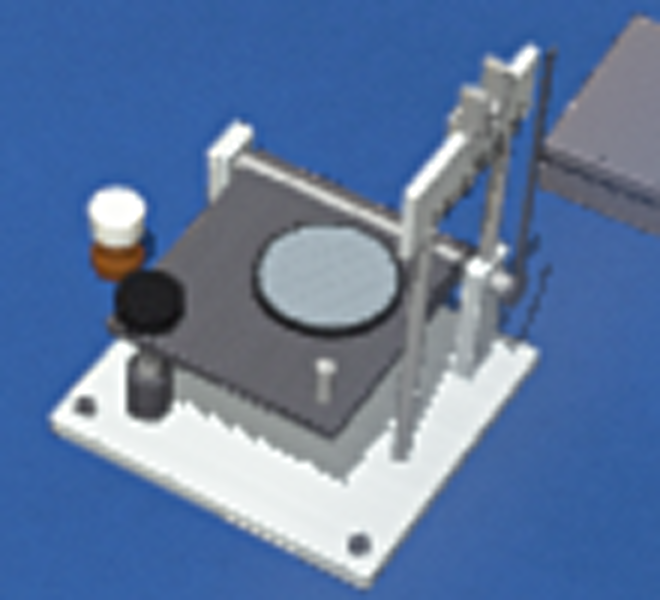

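```bash
cat > h.py <<'E'
import numpy as np,cv2
def ray(f,u,v):
    V=f["view"];R=V[:3,:3];c=-R.T@V[:3,3]
    d=R.T@np.linalg.inv(f["K"])@np.array([u,v,1.]);return c,d
def onz(f,u,v,z):
    c,d=ray(f,u,v);return c+d*(z-c[2])/d[2]
def onplane(f,u,v,p,n):
    c,d=ray(f,u,v);return c+d*((p-c)@n)/(d@n)
def proj(f,P):
    q=f["view"]@np.append(P,1);u=f["K"]@q[:3];return u[:2]/u[2]
E
python3 - <<'E'
from h import *
T=np.load("pics/top0.npz");S=np.load("pics/scene0.npz")
T={k:T[k] for k in T};S={k:S[k] for k in S}
tc=lambda x,y:(180+(x+.5)/4.5-.5,205+(y+.5)/4.5-.5)
sc=lambda x,y:(285+(x+.5)/6-.5,165+(y+.5)/6-.5)
for n,p,z in[("TR",(410,112),.012),("BR",(458,415),.012),("BL",(163,465),.012)]:print("top",n,onz(T,*tc(*p),z))
for n,p,z in[("L",(52,418),.012),("B",(362,578),.012),("R",(540,350),.012)]:print("scene",n,onz(S,*sc(*p),z))
# pad masks
for nm,f,roi in(("top",T,(250,268,285,297)),("scene",S,(298,205,320,224))):
    x0,y0,x1,y1=roi;g=f["pixels"][y0:y1,x0:x1].max(2)
    m=(g<50).astype(np.uint8);n,l,s,c=cv2.connectedComponentsWithStats(m)
    i=1+np.argmax(s[1:,4]);print(nm,s[i],c[i]+[x0,y0])
print("pad top hand",onz(T,*tc(382,347),.088),"scene",onz(S,*sc(150,301),.088))
for nm,f,pt in(("T",T,tc(253,258)),("S",S,sc(330,278))):print("mirror",nm,onz(f,*pt,.078))
print("tip",onz(T,*tc(90,86),.217),onz(S,*sc(552,52),.217))
print("vial",onz(T,*tc(269,504),.042))
E
```

```text
top TR [0.64545398 0.12382867 0.012     ]
top BR [0.47940532 0.09690343 0.012     ]
top BL [0.45398676 0.25432231 0.012     ]
scene L [0.47975884 0.09372795 0.012     ]
scene B [0.64340287 0.11928517 0.012     ]
scene R [0.61956883 0.27879186 0.012     ]Traceback (most recent call last):
  File "<stdin>", line 12, in <module>
    return _wrapfunc(a, 'argmax', axis=axis, out=out, **kwds)
    return bound(*args, **kwds)
ValueError: attempt to get argmax of an empty sequence
```

```bash
cat >> h.py <<'E'
def load(n):
    a=np.load(f"pics/{n}.npz");return {k:a[k] for k in a}
YAW=0.157;C0=np.array([.5497,.1876,0])
Rm=np.array([[np.cos(YAW),-np.sin(YAW),0],[np.sin(YAW),np.cos(YAW),0],[0,0,1]])
def m2w(p):return C0+Rm@np.array(p)
def w2m(p):return Rm.T@(np.array(p)-C0)
tc=lambda x,y:(180+(x+.5)/4.5-.5,205+(y+.5)/4.5-.5)
sc=lambda x,y:(285+(x+.5)/6-.5,165+(y+.5)/6-.5)
E
python3 - <<'E'
from h import *
T=load("top0");S=load("scene0")
mm=lambda p:np.round(w2m(p)*1000,1)
print("pad T",mm(onz(T,*tc(382,347),.088)),"S",mm(onz(S,*sc(150,301),.088)))
print("tip",mm(onz(T,*tc(90,86),.217)),mm(onz(S,*sc(552,52),.217)))
n=Rm@np.array([1,0,0])
P=m2w([.083,0,0]);print("tip plane",mm(onplane(S,*sc(552,52),P,n)),mm(onplane(T,*tc(90,86),P,n)))
print("spindle S",mm(onz(S,*sc(326,366),.098)),"T",mm(onz(T,*tc(352,172),.098)))
print("vial",mm(onz(T,*tc(269,504),.042)), onz(T,*tc(269,504),.042))
P=m2w([.075,0,0]);
for nm,f,a in(("S fins tops",S,[sc(473,92),sc(497,62)]),("T",T,[tc(137,97),tc(180,92)])):print(nm,[mm(onz(f,*u,.228)) for u in a])
print(m2w([-.045,-.05,.088]))
a=cv2.imread("pics/scene0.png")[168:222,345:385];cv2.imwrite("pics/s0n.png",cv2.resize(a,None,fx=11,fy=11,interpolation=cv2.INTER_NEAREST))
a=cv2.imread("pics/top0.png")[215:255,190:250];cv2.imwrite("pics/t0n.png",cv2.resize(a,None,fx=12,fy=12,interpolation=cv2.INTER_NEAREST))
E
```

```text
pad T [-49.1 -49.1  88. ] S [-48.3 -54.4  88. ]
tip [ 78.6  57.3 217. ] [ 77.5  53.7 217. ]
tip plane [ 83.   40.4 230. ] [ 83.   60.5 198.6]
spindle S [ 39.9 -51.8  98. ] T [ 40.9 -47.9  98. ]
vial [-115.5   24.2   42. ] [0.43181764 0.19348988 0.042     ]
S fins tops [array([ 67. ,   4.2, 228. ]), array([ 66.5,  24.9, 228. ])]
T [array([ 67.4,  34.8, 228. ]), array([ 66.6,  15.1, 228. ])]
[0.51307125 0.13117895 0.088     ]
```

View pics/s0n.png

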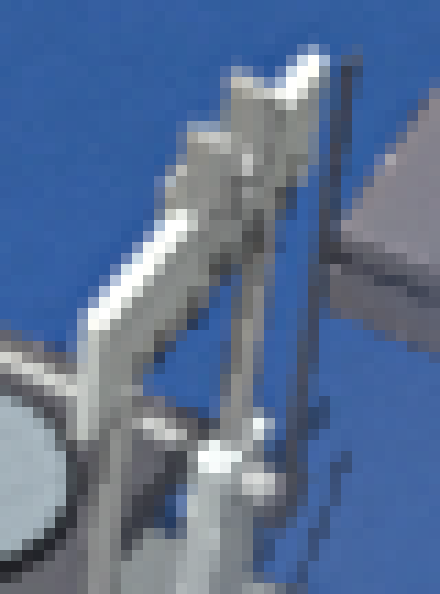

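View pics/t0n.png

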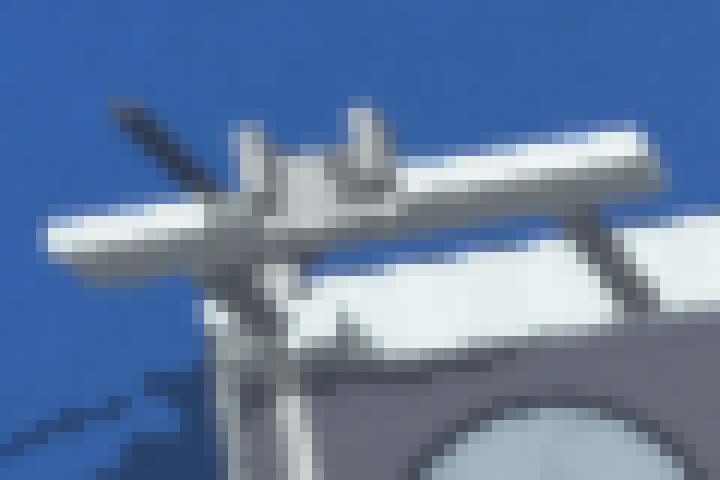

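Run:
```python
from h import *
T=load("top0");S=load("scene0")
for nm,f,(x0,y0,k) in(("S",S,(345,168,11)),("T",T,(190,215,12))):
    g=lambda p:np.round((proj(f,m2w(np.array(p)/1000))-[x0,y0]+.5)*k)
    print(nm,"tip",g([83,55,217]),"board end",g([67,75,195]),g([67,-30,195]))
    for gy in(14,18,22,26):
        print(gy,[g([x,gy+s,z]) for s in(10,-10) for x in (67,75) for z in(228,)])
```

```text
S tip [377.  69.] board end [346.  64.] [118. 337.]
14 [array([252.,  85.]), array([284.,  99.]), array([208., 137.]), array([240., 151.])]
18 [array([261.,  74.]), array([293.,  88.]), array([217., 127.]), array([249., 141.])]
22 [array([270.,  64.]), array([302.,  78.]), array([226., 116.]), array([258., 130.])]
26 [array([279.,  54.]), array([310.,  68.]), array([234., 106.]), array([266., 120.])]
T tip [131.  84.] board end [ 55. 215.] [645. 121.]
14 [array([310., 132.]), array([304.,  87.]), array([425., 114.]), array([419.,  69.])]
18 [array([287., 136.]), array([280.,  91.]), array([402., 118.]), array([396.,  73.])]
22 [array([263., 140.]), array([257.,  95.]), array([379., 121.]), array([373.,  76.])]
26 [array([240., 143.]), array([234.,  98.]), array([356., 125.]), array([350.,  80.])]
```

The fin tops triangulate to roughly 33–38 mm of needle travel. I'll approach, press partway and look again. The pad is at about (0.5115, 0.1305). Fingers shut, jaw axis along the mount's y.

```bash
python3 -m jog '[[[0,0,0.05,0,0,0,0],[0,0,0.05,0,0,0,0],[0.017,0.0475,0,0,0,-0.013,0],[0.017,0.0475,0,0,0,-0.013,0],[0.017,0.0475,0,0,0,-0.013,0],[0.017,0.0475,0,0,0,-0.013,0],[0.017,0.0475,0,0,0,-0.013,0],[0.017,0.0475,0,0,0,-0.013,0],[0.017,0.0475,0,0,0,-0.013,0],[0.017,0.0475,0,0,0,-0.013,0],[0.017,0.0475,0,0,0,-0.013,0],[0.017,0.0475,0,0,0,-0.013,0],[0.017,0.0475,0,0,0,-0.013,0],[0.017,0.0475,0,0,0,-0.013,0],[0.017,0.0475,0,0,0,-0.013,0],[0.017,0.0475,0,0,0,-0.013,0],[0.017,0.0475,0,0,0,-0.013,0],[0.017,0.0475,0,0,0,-0.013,0]]]'
```

```text
t: 2.35
eef_pos: [0.5135, 0.1313, 0.3514]
ee_rot: [-3.141, -0.0, 1.729]
force: [1.1, 0.0, 0.5]
width: 0.0006
```

```bash
python3 -m jog '[[[-0.001,-0.001,-0.05,0,0,0,0],[-0.001,0,-0.05,0,0,0,0],[0,0,-0.05,0,0,0,0],[0,0,-0.03,0,0,0,0],[0,0,-0.02,0,0,0,0],[0,0,0,0,0,0,0],[0,0,0,0,0,0,0]]]'
cat > look.py <<'E'
import sys;from h import *
from station import monitor,grab_frame
t=sys.argv[1]
for n in("scene","top"):
    f=grab_frame(n);np.savez(f"pics/{n}{t}.npz",**f);a=f["pixels"][:,:,::-1]
    a=a[130:270,270:400] if n=="scene" else a[195:335,175:305]
    cv2.imwrite(f"pics/{n}{t}.png",cv2.resize(a,None,fx=4,fy=4,interpolation=cv2.INTER_CUBIC))
s=monitor.get_state();print(s["t"],s["eef_pos"],s["force"])
E
python3 look.py 1
```

```text
t: 3.22
eef_pos: [0.5119, 0.1289, 0.1523]
ee_rot: [3.141, -0.0, 1.729]
force: [0.2, -0.2, 0.8]
width: 0.0007
3.325 [0.51200687 0.12901979 0.15269897] [-0.25937572  0.4674376   0.00583575]
```

View pics/scene1.png

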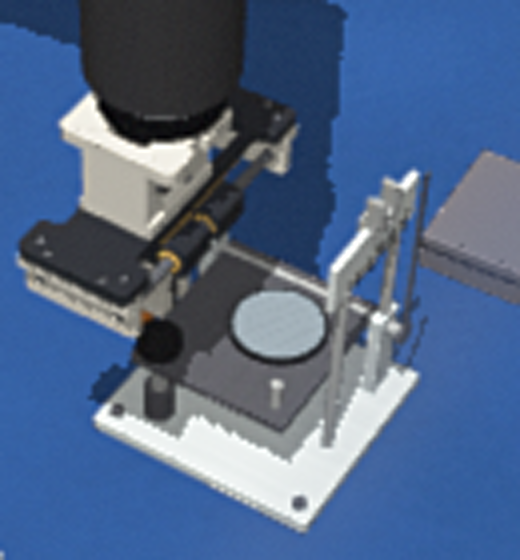

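View pics/top1.png

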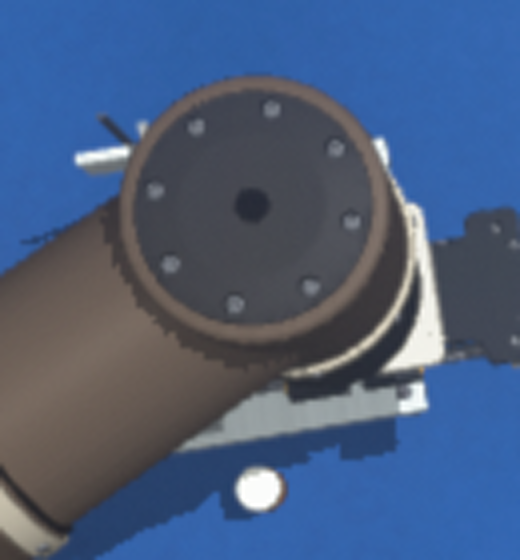

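The top view's line to the rider is blocked by the wrist. I'll lean the wrist back towards the robot so both cameras keep the rider in view.

```bash
python3 -m jog '[[[0,0,0,0.0156,-0.099,0,0],[0,0,0,0.0156,-0.099,0,0],[0,0.001,0,0.0156,-0.099,0,0],[0,0,0,0.0156,-0.099,0,0],[0,0,0,0,0,0,0],[0,0,0,0,0,0,0]]]'; python3 look.py 2
```

```text
t: 4.08
eef_pos: [0.5193, 0.1235, 0.1559]
ee_rot: [2.761, 0.01, 1.719]
force: [-0.1, 0.8, 0.6]
width: 0.0001
4.175 [0.51975874 0.12429231 0.15578018] [0.36836251 0.60295355 0.42963192]
```

View pics/scene2.png

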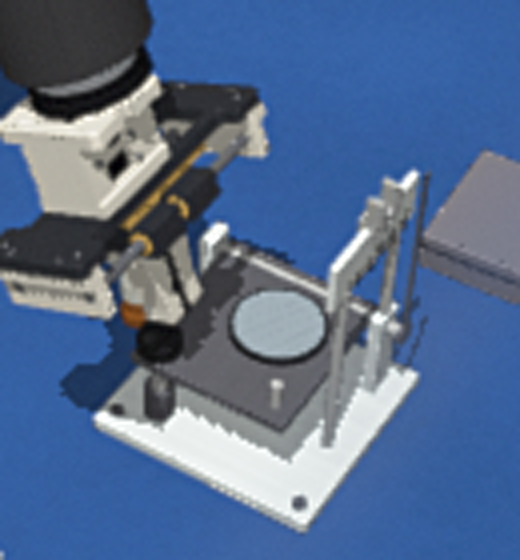

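View pics/top2.png

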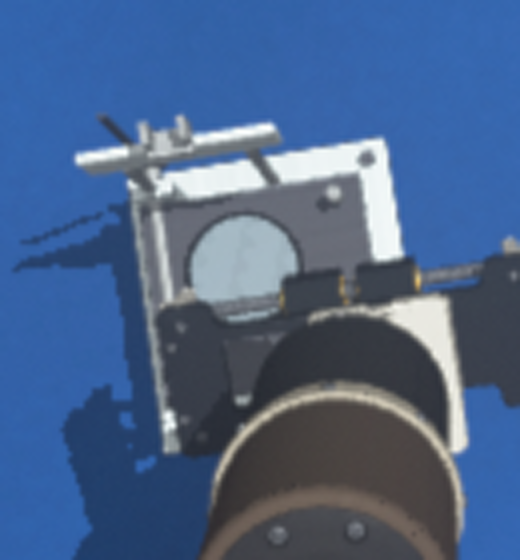

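```bash
python3 -m jog '[[[-0.0045,0.003,0,0,0,0,0],[-0.004,0.003,0,0,0,0,0],[0,0,-0.015,0,0,0,0],[0,0,-0.01,0,0,0,0],[0,0,0,0,0,0,0],[0,0,0,0,0,0,0]]]'; python3 look.py 3
python3 - <<'E'
from h import *
from scipy.spatial.transform import Rotation as Rr
from station import monitor,arm
s=monitor.get_state();R=Rr.from_euler("xyz",s["ee_rot"]).as_matrix();S=load("scene3");T=load("top3")
for x in(-.021,0,.021):
  for y in(-.0095,.0095):
    p=s["eef_pos"]+R@[x,y,.025];print(x,y,w2m(p)*1000,(proj(S,p)-[270,130]+.5)*4)
E
```

```text
t: 4.92
eef_pos: [0.5112, 0.1297, 0.1322]
ee_rot: [2.766, 0.011, 1.721]
force: [-0.5, -0.1, 0.2]
width: 0.0006
5.025 [0.51127736 0.12996686 0.13244746] [-0.00471773 -0.26339481  0.10132445]
-0.021 -0.0095 [-46.76508154 -72.19920977 105.92829944] [147.21006149 340.19915177]
-0.021 0.0095 [-29.09232889 -72.24817582 112.90478968] [170.11708201 344.17807197]
0 -0.0095 [-46.61954016 -51.20088024 105.70699738] [165.23230268 320.71847804]
0 0.0095 [-28.94678751 -51.24984629 112.68348762] [188.09255953 324.482146  ]
0.021 -0.0095 [-46.47399878 -30.20255071 105.48569532] [182.92721063 301.59162668]
0.021 0.0095 [-28.80124613 -30.25151675 112.46218555] [205.73858981 305.14719894]
```

View pics/scene3.png

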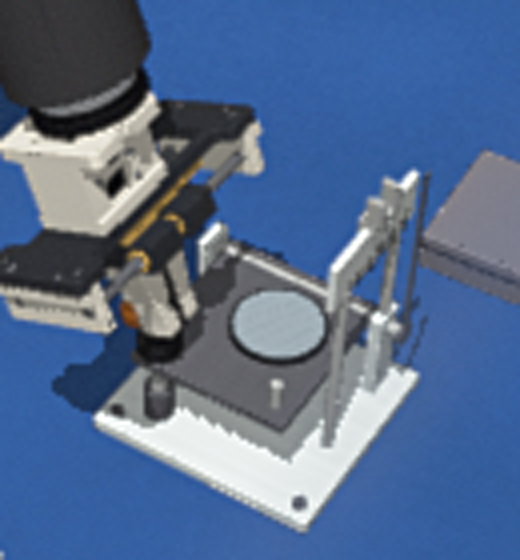

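```bash
python3 -m jog '[[[0,0,-0.008,0,0,0,0],[0,0,-0.006,0,0,0,0],[0,0,-0.004,0,0,0,0],[0,0,-0.003,0,0,0,0],[0,0,-0.003,0,0,0,0],[0,0,-0.003,0,0,0,0],[0,0,0,0,0,0,0],[0,0,0,0,0,0,0]]]'; python3 look.py 4
cat > zoom.py <<'E'
import sys;from h import *
t=sys.argv[1]
a=load("scene"+t)["pixels"][168:222,345:385,::-1];b=load("top"+t)["pixels"][215:255,190:250,::-1]
a=cv2.resize(a,None,fx=7,fy=7,interpolation=cv2.INTER_NEAREST);b=cv2.resize(b,None,fx=8,fy=8,interpolation=cv2.INTER_NEAREST)
o=np.zeros((378,770,3),np.uint8);o[:,:280]=a;o[:320,290:]=b;cv2.imwrite(f"pics/z{t}.png",o)
E
python3 zoom.py 4
```

```text
t: 6.02
eef_pos: [0.5174, 0.1306, 0.1158]
ee_rot: [2.785, 0.007, 1.722]
force: [0.2, 0.5, -0.1]
width: 0.0004
6.125 [0.5174432  0.13062063 0.1158838 ] [ 0.22760128  0.02606157 -0.99262795]
```

View pics/scene4.png

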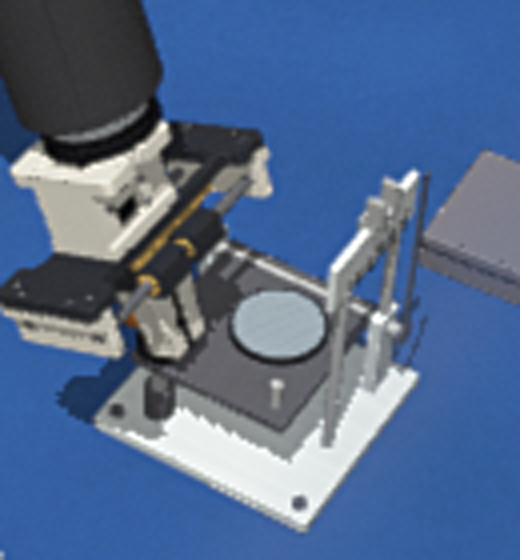

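View pics/z4.png

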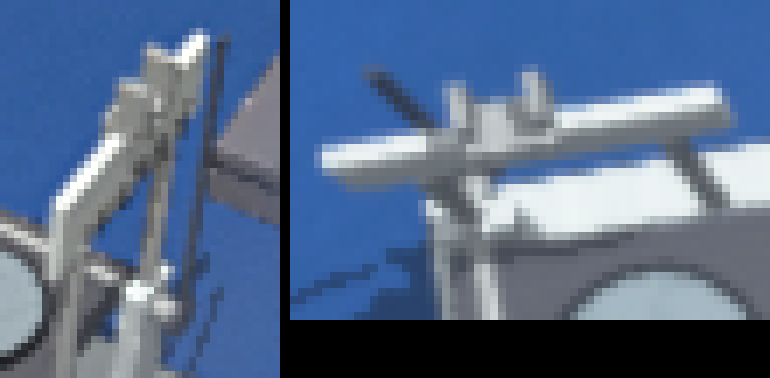

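Run:
```python
from station import monitor,arm
s=monitor.get_state();print(s["q"].round(3));print([a for a in dir(arm) if a[0]!="_"])
```

```text
[ 0.595  0.094 -1.016  0.849 -0.209 -2.826]
['Unreachable', 'tip_extent']
```

The elbow is at its limit (q3 = -1.016) with that lean. I'll raise, take the lean out, and lean sideways instead, along the mount's -y, which also matches the plate's tilt.

```bash
python3 -m jog '[[[0,0,0.03,0,0,0,0],[0,0,0.02,0,0,0,0],[0,0,0,-0.019,0.119,0,0],[0,0,0,-0.019,0.119,0,0],[0,0,0,-0.019,0.119,0,0],[0,0,0,0.1235,0.0195,0,0],[0,0,0,0.1235,0.0195,0,0],[0,0,0,0,0,0,0],[0,0,0,0,0,0,0]]]'; python3 look.py 5
cat > tip.py <<'E'
from h import *
from scipy.spatial.transform import Rotation as Rr
from station import monitor
s=monitor.get_state();R=Rr.from_euler("xyz",s["ee_rot"]).as_matrix()
print(s["t"],"q",s["q"].round(3),"F",s["force"].round(2));print("down in mount",(Rm.T@R[:,2]).round(3),"toolx",(Rm.T@R[:,0]).round(3))
for x in(-.021,0,.021):print(x,(w2m(s["eef_pos"]+R@[x,0,.025])*1000).round(1))
E
python3 tip.py
```

```text
t: 7.25
eef_pos: [0.5178, 0.1299, 0.1652]
ee_rot: [-3.136, -0.238, 1.724]
force: [0.1, 0.4, 0.4]
width: 0.0003
7.35 [0.51739858 0.13064318 0.16521525] [-0.37039102  0.26348951  0.3547426 ]
7.35 q [ 0.444  0.213 -0.315 -0.275 -0.997 -1.714] F [-0.37  0.26  0.35]
down in mount [-0.005  0.236 -0.972] toolx [0.002 0.972 0.236]
-0.021 [-41.  -65.7 136. ]
0 [-40.9 -45.3 140.9]
0.021 [-40.9 -24.9 145.9]
```

View pics/scene5.png

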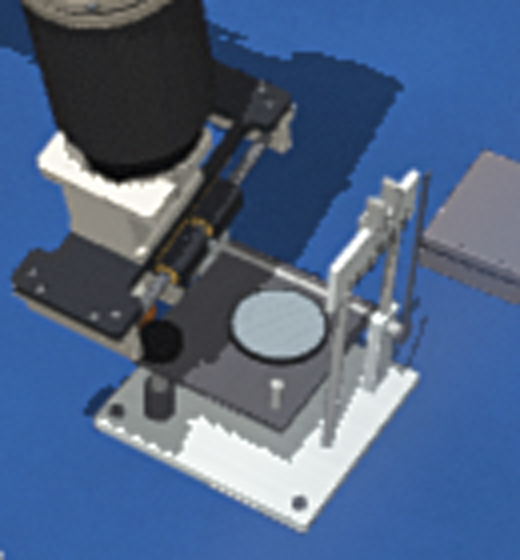

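View pics/top5.png

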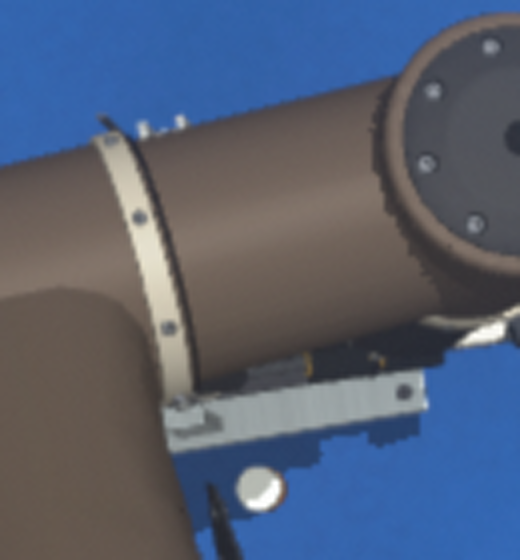

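```bash
python3 -m jog '[[[-0.0045,0.002,0,0.019,-0.119,0,0],[-0.0045,0.002,-0.015,0,0,0,0],[0,0,-0.015,0,0,0,0],[0,0,-0.005,0,0,0,0],[0,0,0,0,0,0,0],[0,0,0,0,0,0,0]]]'; python3 look.py 6;python3 tip.py; python3 zoom.py 6
```

```text
t: 8.1
eef_pos: [0.5093, 0.1344, 0.1303]
ee_rot: [3.023, -0.239, 1.754]
force: [0.2, -0.5, 0.6]
width: 0.0001
8.2 [0.5092017  0.13433006 0.13053619] [ 0.13173899 -0.25365907 -0.29960621]
8.2 q [ 0.483  0.181 -0.46  -0.278 -0.762 -1.699] F [ 0.13 -0.25 -0.3 ]
down in mount [ 0.113  0.238 -0.965] toolx [-0.026  0.971  0.237]
-0.021 [-45.  -60.7 101.5]
0 [-45.5 -40.3 106.4]
0.021 [-46.  -19.9 111.4]
```

View pics/scene6.png

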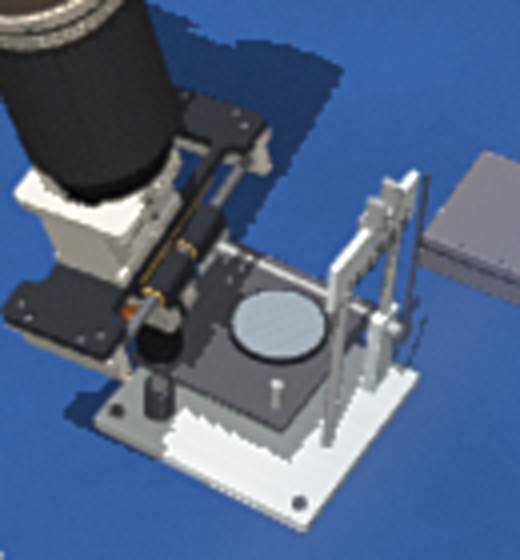

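View pics/z6.png

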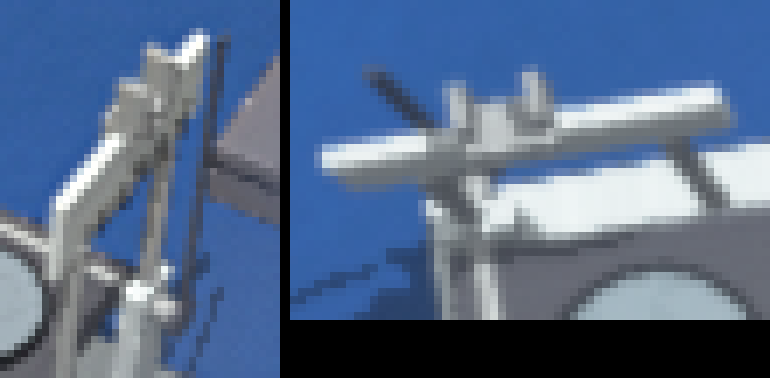

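```bash
python3 -m jog '[[[0,0,-0.006,0,0,0,0],[0,0,-0.005,0,0,0,0],[0,0,-0.004,0,0,0,0],[0,0,-0.004,0,0,0,0],[0,0,-0.004,0,0,0,0],[0,0,-0.003,0,0,0,0],[0,0,-0.003,0,0,0,0],[0,0,0,0,0,0,0],[0,0,0,0,0,0,0]]]'; python3 look.py 7;python3 tip.py; python3 zoom.py 7
```

```text
t: 9.32
eef_pos: [0.5089, 0.1343, 0.1014]
ee_rot: [3.022, -0.239, 1.754]
force: [0.0, -2.7, 3.5]
width: 0.0005
9.425 [0.50890568 0.13434848 0.10146712] [-0.54203388 -3.38703053  3.4364351 ]
9.425 q [ 0.481  0.222 -0.483 -0.299 -0.7   -1.669] F [-0.54 -3.39  3.44]
down in mount [ 0.113  0.238 -0.965] toolx [-0.026  0.971  0.237]
-0.021 [-45.3 -60.7  72.4]
0 [-45.8 -40.3  77.3]
0.021 [-46.3 -19.9  82.3]
```

View pics/scene7.png

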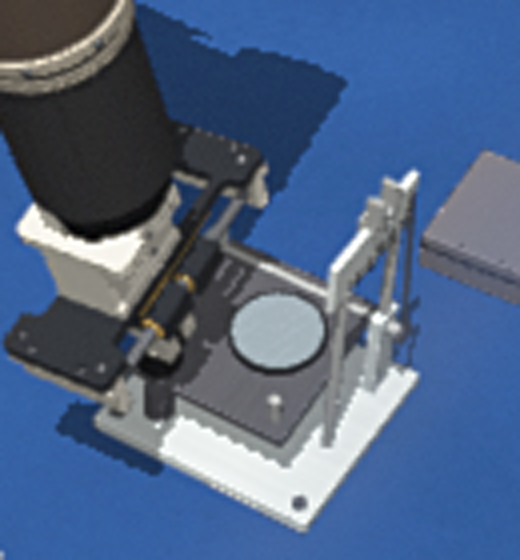

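View pics/z7.png

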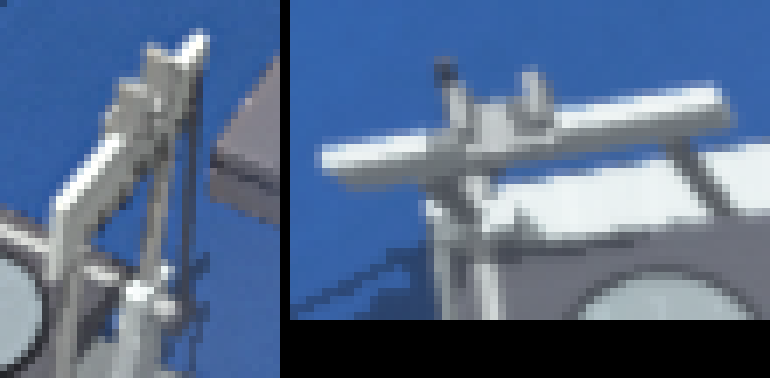

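The needle has moved about 18 of the estimated 33 mm (top view: tip at col 446, fins at 456 and 533; aim for about 493). I'll press further in a small step.

```bash
python3 -m jog '[[[0,0,-0.003,0,0,0,0],[0,0,-0.002,0,0,0,0],[0,0,-0.002,0,0,0,0],[0,0,0,0,0,0,0],[0,0,0,0,0,0,0]]]'; python3 look.py 8;python3 tip.py; python3 zoom.py 8
```

```text
t: 10.05
eef_pos: [0.5089, 0.1344, 0.0944]
ee_rot: [3.022, -0.239, 1.754]
force: [-0.1, -3.0, 5.0]
width: 0.0005
10.15 [0.50890216 0.13441613 0.09439125] [-0.01905658 -2.46076444  4.53618384]
10.15 q [ 0.48   0.233 -0.488 -0.304 -0.686 -1.661] F [-0.02 -2.46  4.54]
down in mount [ 0.113  0.238 -0.965] toolx [-0.026  0.971  0.237]
-0.021 [-45.2 -60.6  65.3]
0 [-45.8 -40.2  70.3]
0.021 [-46.3 -19.8  75.2]
```

View pics/z8.png

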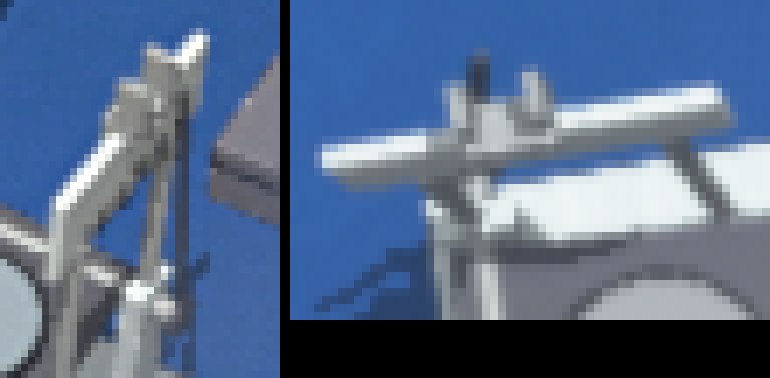

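Run:
```python
from h import *
S=load("scene0")["pixels"][168:195,350:380,::-1];T=load("top0")["pixels"][218:240,195:235,::-1]
a=cv2.resize(S,None,fx=20,fy=20,interpolation=cv2.INTER_CUBIC);b=cv2.resize(T,None,fx=20,fy=20,interpolation=cv2.INTER_CUBIC)
cv2.imwrite("pics/fs.png",a);cv2.imwrite("pics/ft.png",b)
```

```text
(no output)
```

View pics/fs.png

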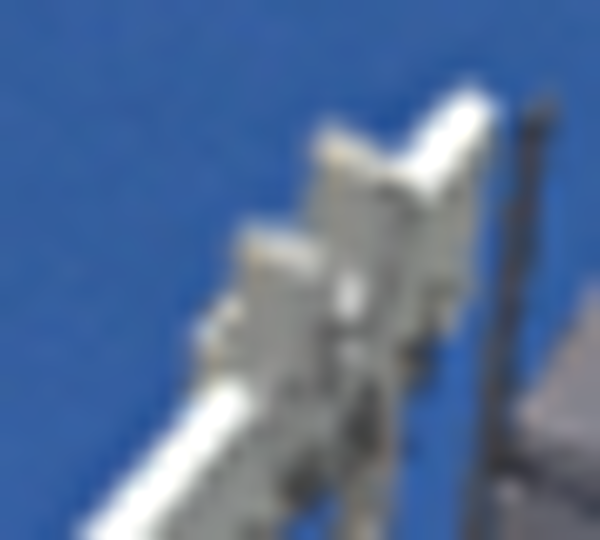

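View pics/ft.png

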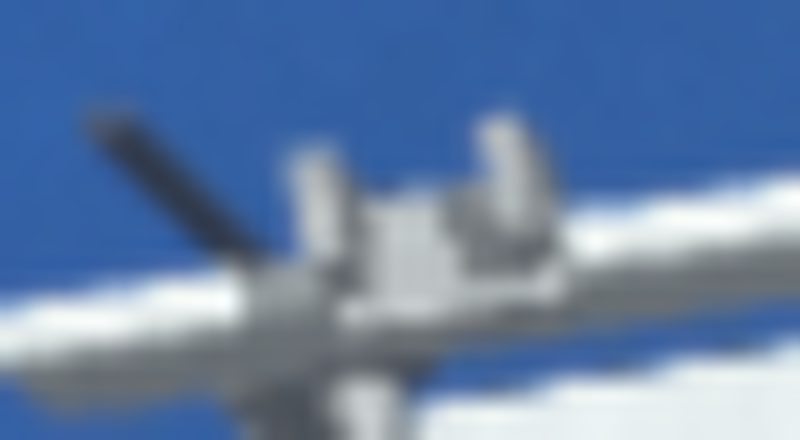

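Run:
```python
from h import *
from scipy.optimize import least_squares
S=load("scene0");T=load("top0")
s=lambda x,y:np.array([350+(x+.5)/20-.5,168+(y+.5)/20-.5]);t=lambda x,y:np.array([195+(x+.5)/20-.5,218+(y+.5)/20-.5])
rest=m2w([.083,.055,.217])
oS=s(540,105)-proj(S,rest);oT=t(105,112)-proj(T,rest);print(oS,oT)
for n,a,b in(("+y",s(361,157),t(317,203)),("-y",s(287,250),t(505,165)),("+y xlo",s(328,135),t(326,250)),("-y xlo",s(248,235),t(515,210)),("+y xhi",s(395,178),t(310,155)),("-y xhi",s(325,265),t(497,120))):
    r=least_squares(lambda p:np.r_[proj(S,p)+oS-a,proj(T,p)+oT-b],m2w([.07,.02,.22]),x_scale=.01)
    print(n,(w2m(r.x)*1000).round(1),r.fun.round(2))
# needle tip at step 8
a=np.array([345,168])+np.array([183,92])/7-.5;b=np.array([190,215])+np.array([481-290,57])/8-.5
for d in(24,27,30):
    th=np.arcsin(d/145);p=m2w([.083,.055-.145*np.sin(th),.072+.145*np.cos(th)]);print(d,proj(S,p)+oS-a,proj(T,p)+oT-b)
```

```text
[-2.2847657  -1.02909846] [-0.67132226  1.60333701]
+y [ 69.5  34.3 217.5] [ 0.11 -0.03  0.07  0.07]
-y [ 70.2  14.4 218. ] [ 0.12 -0.03  0.08  0.07]
+y xlo [ 64.5  34.1 218.6] [-0.07  0.02 -0.04 -0.04]
-y xlo [ 65.2  13.9 218.3] [ 0.17 -0.04  0.11  0.1 ]
+y xhi [ 74.7  34.3 216.8] [ 0.24 -0.06  0.15  0.14]
-y xhi [ 75.2  14.6 218. ] [ 0.07 -0.02  0.04  0.04]
24 [ 1.13174296 -1.64850527] [-1.98758763 -0.11965342]
27 [ 0.51891132 -0.77670779] [-0.51602627 -0.29285698]
30 [-0.09802379  0.11651379] [ 0.95931444 -0.45929902]
```

Stereo puts the gap at mount y = 24.3 mm, so 30.7 mm of travel is needed. The needle is at about 28 mm. I'll press 2 mm more and hold.

```bash
python3 -m jog '[[[0,0,-0.001,0,0,0,0],[0,0,-0.001,0,0,0,0],[0,0,0,0,0,0,0],[0,0,0,0,0,0,0],[0,0,0,0,0,0,0]]]'; python3 look.py 9;python3 tip.py; python3 zoom.py 9
```

```text
t: 10.78
eef_pos: [0.5089, 0.1345, 0.0924]
ee_rot: [3.022, -0.239, 1.754]
force: [-0.4, -1.7, 4.9]
width: 0.0006
10.875 [0.50890772 0.13448653 0.09238631] [ 0.98381433 -2.67046802  4.9806555 ]
10.875 q [ 0.48   0.236 -0.49  -0.306 -0.682 -1.659] F [ 0.98 -2.67  4.98]
down in mount [ 0.113  0.238 -0.965] toolx [-0.026  0.971  0.237]
-0.021 [-45.2 -60.5  63.3]
0 [-45.8 -40.1  68.3]
0.021 [-46.3 -19.7  73.2]
```

View pics/z9.png

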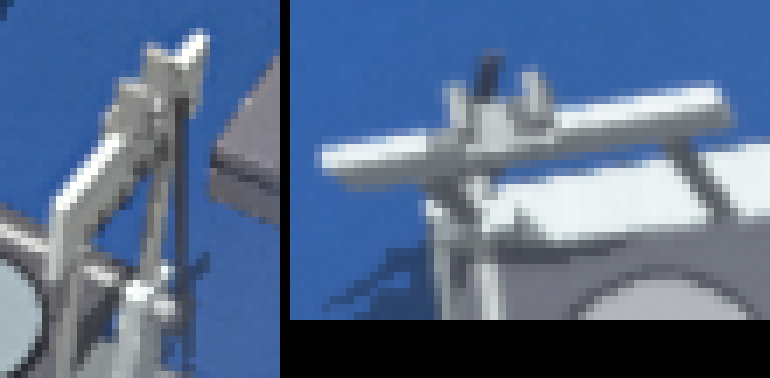

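View pics/scene9.png

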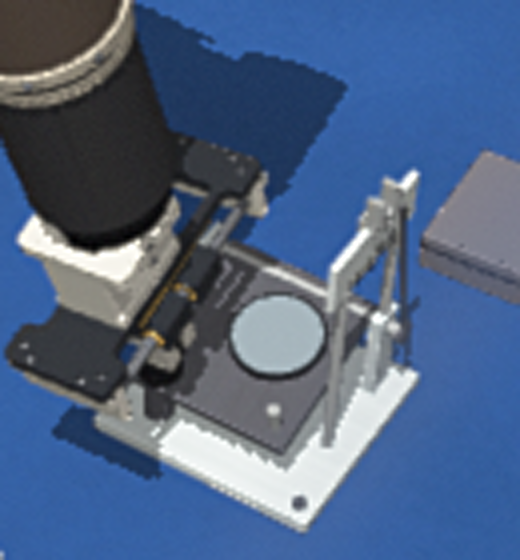

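Top view: needle tip at col 490, between the fins at 456 and 533, which is about 30 mm of travel against the 30.7 wanted. Holding there.

```bash
python3 -m jog '[[[0,0,0,0,0,0,0],[0,0,0,0,0,0,0],[0,0,0,0,0,0,0],[0,0,0,0,0,0,0],[0,0,0,0,0,0,0],[0,0,0,0,0,0,0],[0,0,0,0,0,0,0],[0,0,0,0,0,0,0],[0,0,0,0,0,0,0],[0,0,0,0,0,0,0],[0,0,0,0,0,0,0],[0,0,0,0,0,0,0]]]'; python3 look.py 10; python3 zoom.py 10
```

```text
t: 12.38
eef_pos: [0.5089, 0.1345, 0.0924]
ee_rot: [3.022, -0.239, 1.754]
force: [0.8, -2.0, 4.8]
width: 0.0005
12.475 [0.50891642 0.13449261 0.09239771] [ 0.55463811 -2.94879064  5.33257913]
```

View pics/z10.png

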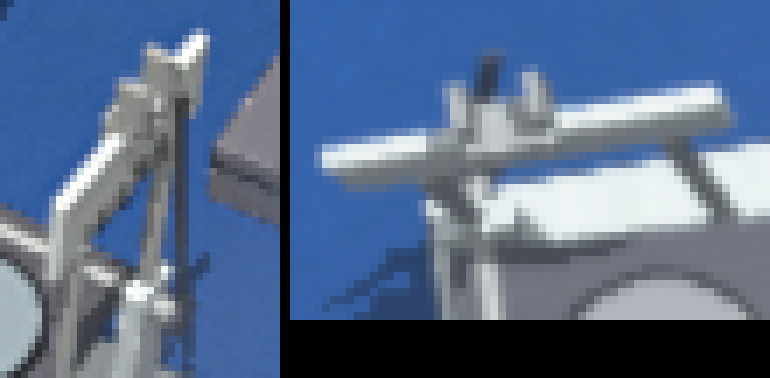

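Held for over 1.6 s, steady. Now a gentle release straight up.

```bash
python3 -m jog '[[[0,0,0.003,0,0,0,0],[0,0,0.004,0,0,0,0],[0,0,0.004,0,0,0,0],[0,0,0.004,0,0,0,0],[0,0,0.004,0,0,0,0],[0,0,0.004,0,0,0,0],[0,0,0.004,0,0,0,0],[0,0,0.006,0,0,0,0],[0,0,0.01,0,0,0,0],[0,0,0.02,0,0,0,0],[0,0,0.03,0,0,0,0],[0,0,0.04,0,0,0,0],[0,0,0.04,0,0,0,0],[0,0,0.04,0,0,0,0],[0,0,0,0,0,0,0],[0,0,0,0,0,0,0],[0,0,0,0,0,0,0],[0,0,0,0,0,0,0]]]'; python3 look.py 11; python3 zoom.py 11
python3 - <<'E'
from h import *
cv2.imwrite("pics/full11.png",load("scene11")["pixels"][:,:,::-1])
for n in("scene","top"):
    a=load(n+"0")["pixels"].astype(int);b=load(n+"11")["pixels"].astype(int)
    cv2.imwrite(f"pics/d{n}.png",np.clip(np.abs(a-b).max(2)*2,0,255).astype(np.uint8))
E
```

```text
t: 14.72
eef_pos: [0.5085, 0.1342, 0.3044]
ee_rot: [3.024, -0.238, 1.754]
force: [-0.2, 0.3, -0.6]
width: 0.0008
14.825 [0.50868725 0.13432784 0.30469817] [-0.31617712 -0.17475532  0.27703382]
```

View pics/z11.png

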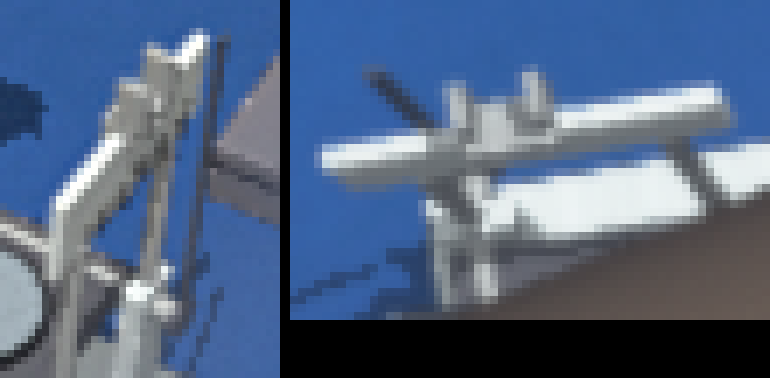

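View pics/full11.png

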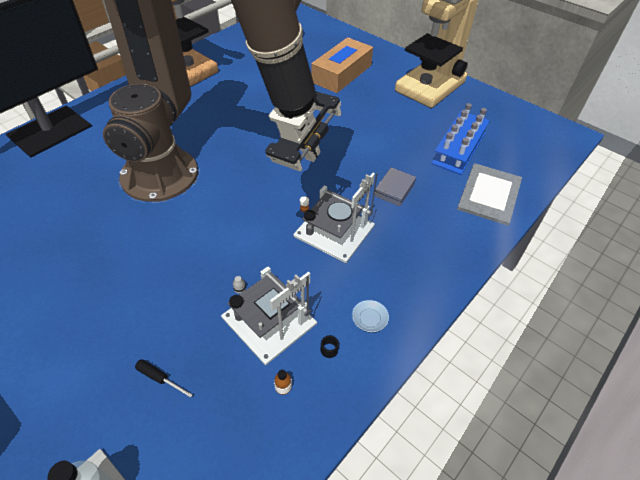

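View pics/dscene.png

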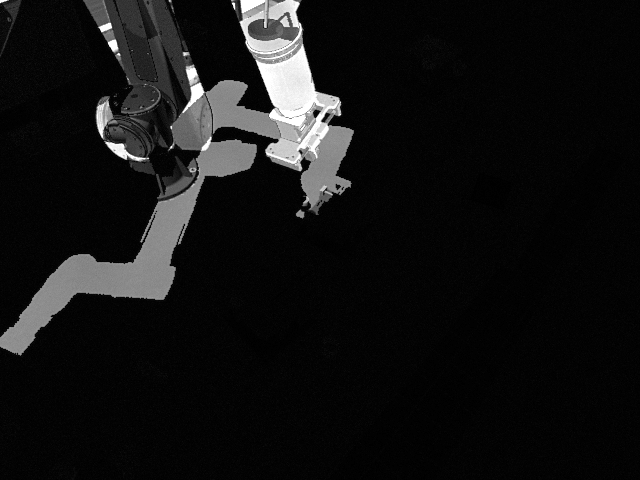

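The needle is back at its start pixel (373,72) and the rider hasn't moved. Between the first and last scene pictures, only the arm and its shadow changed. The arm is clear, so I'm handing in.

```bash
python3 -c "
from station import job_done
print(job_done())"
```

```text
the job is handed in; nothing more can be done
None
```

The job is done and handed in. I pressed the round-mirror mount's pad with the closed fingertips until its needle stood between the rider's fins. I held it there for about 2 s (at about 5 N), then let it spring back and lifted clear, with the arm still at about 15 s.

- **Needle position:** the top view at the start and end of the hold showed the tip between the fins. I measured about 30 mm of needle travel against 30.7 mm to the middle of the gap. In the scene view the tip was lost against the fins during the hold, so the final position rests on the top view. The two views differed by about 2 mm on the previous step.
- **After release:** the needle was back at its starting pixel in both views and the rider was where it started. In the scene view nothing else changed except the arm and its shadow.
- **What went wrong on the way:** my first approach leaned the wrist back and ran the elbow to its range limit, at most just touching the pad (about 1 N or less, needle not moved). I backed off and leaned sideways instead. My first hand estimates of the travel also disagreed between the views (33 mm and 39 mm) until I matched the fin positions across both.

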